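# Meter two D cells from the hopper into the tray

### The arm

A 6-joint arm with a two-finger parallel gripper is mounted at the origin on the work surface. World frame = base frame: x ahead of the robot, y to its left, z up, the work surface at z = 0. Lengths are in m, angles in degrees, forces in N, time in s.
With the tool pointing down it reaches from about 0.275 to 1 m from the base axis. Payload 8.4 kg.
Tool frame: the origin (TCP) lies midway between the tips of the shut fingers; the grasp point (between the pads) lies 19 mm behind it; z points along the fingers, y is the direction in which the jaws open and shut (so a half turn about z gives the same grasp; the last joint's range is limited). The gripper opens to 85 mm and grips with 20 to 120 N. Pads are 22 mm wide; open, the fingers measure 114 mm over their backs; the gripper's body (76 mm by 85 mm) begins 54 mm behind the grasp point. The pads swing forward as they close: fully open they stand 13 mm farther back than shut.
Start: joints at [72.685, 20.225, 93.587, -0, 66.188, -0.138], TCP at [0.185, 0.597, 0.231] pointing down, gripper open.
Joint ranges: [-150.9, 150.9], [-52.94, 120.26], [3.33, 152.33], [-74.26, 254.26], [0, 154.13], [-172.89, 172.89]. Speed limits (degrees/s): [127.2, 127.2, 159.86, 180, 180, 180].

### API

Orientations are given as a 3x3 rotation matrix whose columns are the frame's x, y, z axes.
In Python, from workcell import bot, optics gives the robot as it stands. The module is installed in compiled form; this text tells all that it offers.
- The arm moves only by the shell command python3 -m jog 'ROWS' [OPENING]. ROWS is JSON, a list of rows, each a list of 2 entries, a list of its own where there are three numbers: the shift along the world's x, y, z in cm, then the turn about the world's z in degrees. A call has 1 to 8 rows; each row shifts and turns the pose as measured when the row begins; what a row does not reach is not made up. A row lasts 1/8 s, in which the tool goes at most 62.5 mm and 10.7 degrees, less where a joint would pass 70% of its speed; a pose out of reach is approached as far as the arm can. A call is refused whole if a number of a shift passes 6.25 or a number of a turn 10.7, either way. A call with a gripper value outside its range is refused whole. OPENING is the gripper's target within -1 to 1 (fully open at 1, half-way at 0, shut at -1), set as the call begins (- or left out, the last holds). The fingers move at their own pace and stop on an object; the grip force is fixed at half the most. Time passes only in rows, so rows that do not move let the fingers close. It gives the time, the measured TCP pose, the force and the opening at its end, in the units of the state.
- bot.read_state(): the state, without advancing time (a new reading comes with each control period).
- optics.camera(name): name is "scene" or "top" or "wrist"; returns the picture (420x560x3 uint8, red, green, blue); there is no depth.
- optics.calibration(name): a dict with "fovy" (degrees; the focal length in pixels is half the picture's height over the tangent of half this angle, whatever the lens; pixels are square), "cx", "cy" (the principal point, pixels), "D" ([k1, k2, p1, p2, k3] as OpenCV has them; the pictures are not rectified), "camera_from_world" (4x4, takes a point from world to camera coordinates). Camera axes: x right, y down, z forward; pixel columns grow to the right and rows downward; lengths in m; the calibration is good to about 2 mm. A picture is of the moment at which its call begins: read the wrist's pose just before it. calibration takes no time and is no camera call; for the wrist camera it gives the pose at the moment of the call.
- bot.job_done(): hands the job in, once; it reports no verdict.
The state is a dict: "time": time; "joint_positions": joint angles; "joint_vel": joint speeds; "joint_efforts": joint torques, N m; "position": TCP position; "orientation": TCP orientation; "ft_force": force on the tool from outside, world axes, zero at the start; "ft_torque": the same for the moment, N m; "finger_gap": finger opening in m.
Only numpy, scipy, OpenCV 4.12 (cv2) and the standard library are available. Lean on these libraries where they do the work, as an engineer would, in place of code of your own. Each camera call takes 0.05 s, during which the arm holds its last target.

### The job

Two D cells are wanted for the torch. Take the grey tray out from under the riser shelf and slide it fully home under the battery hopper, handle outwards; then press down the black tail of the pawl to lift it clear of the toothed bar and pull the gate only far enough open to drop exactly two of the three cells into the tray (the spool-shaped spacer may stay or fall in too), and slide the gate fully shut again. Leave the tray home and the other things on the cabinet where they stand.

Things in the scene. Friction and masses are not known exactly. Their poses are not given: they have to be found in the camera images.
- hopper: Fixed battery hopper, black side panels, clear open-topped chute. Origin on the surface under its centre. +y: the way the gate opens. Its -x side carries toothed bar and pawl and looks roughly to the robot. Panels: x = +-50 to +-56 mm, y -78 to +88 mm, 105 mm tall. Chute: four bays in a row, centres at y = -57, -19, +19, +57 mm, 35 mm long in y, 66 mm in x, floor (the gate) at z = 60 mm
- tunnel_mouth (a point): Middle, on the surface, of the tunnel's open -y end under the hopper, at hopper (0, -78, 0) mm; axes as the hopper's. The tunnel is 100 mm wide, 54 mm high and 160 mm deep in +y to a stop. The tray slides in here along +y
- gate (a joint): Sliding gate plate under the chute with a toothed bar. 0 = shut (at the start), up to 0.15 m, pulled along the hopper's +y; 2 to 4 N, stays where left; blocked within 3 mm while the pawl is down. It uncovers the bays in turn from the -y end: the first n bays are empty at 0.038 n + 0.003 m; the next piece stays at rest up to 0.038 n + 0.018 m and falls at about 0.038 n + 0.033 m
- gate_grip (a point): Point to grip on the gate's upright black grip, 16 mm wide in the hopper's x, 14 mm in y, from z = 62 to 116 mm; the point is on its centre line at z = 98 mm, 45 mm beyond the hopper's end panel; it moves with the gate
- pawl (a joint): Ratchet pawl on the hopper's -x side, hinged about a pin along the hopper's x at hopper (-66, 20, 76) mm. 0 = nose down between the teeth (as it starts), 0.45 rad = fully lifted (end stop); above 0.35 it is well clear. A stiff pivot keeps it where it is left
- pawl_tail (a point): Middle of the top of the pawl's tail, a black pad 22 x 24 mm at hopper (-69, 68, 101) mm with the pawl down; pressing it down about 20 mm (3 to 5 N) lifts the nose. It lies 13 mm clear of the hopper's side panel
- cell0_center (a point): D cell, a cylinder 61 mm long and 33 mm in diameter, steel ends and dark jacket, 140 g, lying in one of the four bays, axis along the hopper's x; three cells and one spacer fill the bays in any order. The three cells are alike. The point is its centre
- cell1_center (a point): D cell, a cylinder 61 mm long and 33 mm in diameter, steel ends and dark jacket, 140 g, lying in one of the four bays, axis along the hopper's x; three cells and one spacer fill the bays in any order. The three cells are alike. The point is its centre
- cell2_center (a point): D cell, a cylinder 61 mm long and 33 mm in diameter, steel ends and dark jacket, 140 g, lying in one of the four bays, axis along the hopper's x; three cells and one spacer fill the bays in any order. The three cells are alike. The point is its centre
- spacer_center (a point): Spacer: light grey plastic spool, 58 mm long, two 33 mm end discs on a 14 mm core, 30 g, lying in one of the bays like a cell. The point is its centre
- tray_center (a point): Grey tray, 92 (x) x 160 (y) x 40 mm, 180 to 290 g; long walls 8 mm thick (mid-lines x = +-42 mm), floor 4 mm with three short ribs 12 mm high across its middle (y = -38, 0, 38 mm; x within +-18 mm). A handle 18 mm wide, z = 24 to 38 mm, runs from its -y end to y = -158 mm, first under the riser. Site: centre, 20 mm above the underside. Home: centred under the hopper, axes parallel, +y end at the stop, -y end about flush with the hopper
- riser_edge (a point): Fixed wooden riser shelf at the right with a flat black box on it: board 300 mm (x) by 170 mm (y), underside at z = 85 mm, side boards at x = +-143 mm, top of the box at z = 137 mm. Site: middle of the lower edge of its +y side (towards the middle of the cabinet); the board runs 170 mm to -y from it
- caddy_top (a point): Fixed black three-slot remote caddy beside the tray, on one or the other side of it: 78 mm (x) by 150 mm (y), 90 mm tall, two remotes stand in its outer slots up to z = 175 mm. The point is the centre of its top
- coaster: White ceramic coaster, disc 100 mm across, 8 mm tall, beside the tray on the side away from the caddy (bystander). Origin under its centre
- torch: Chrome torch standing on its lens, 52 mm across, 155 mm tall (bystander). Origin under its centre
- mug: White mug, 82 mm across with a handle, 92 mm tall (bystander). Origin under its centre
- candle: Candle jar, 76 mm across, 75 mm tall (bystander). Origin under its centre
- remote0: Grey remote, 20 x 40 x 170 mm, upright in the caddy (bystander). Origin at its lower end
- remote1: The other grey remote, alike (bystander). Origin at its lower end

How it is judged:
By the outcome, as a careful person would: the job done as asked, in the order asked, and still so for the second after the job is handed in, with the robot touching nothing.
It also fails if it takes over 72 s, if anything falls off the work surface, if the arm or the gripper's body presses on something with over 40 N, if the wrist force passes 120 N, or if a joint passes its speed limit or range.

## Working session

There is one attempt and no reset: what is moved stays moved. The work goes in short steps, Python scripts to look and compute and a shell command to move; the robot and the scene stay as the last step left them, time stands still between calls to the robot, and variables do not carry over. Pictures are saved under pics/ and viewed, and the job is handed in when it is done.

```bash
mkdir -p pics
cat > h.py <<'E'
import numpy as np, cv2
from workcell import bot, optics
def snap(n,f):
    c=optics.calibration(n); im=np.array(optics.camera(n)); cv2.imwrite(f'pics/{f}.png',im[:,:,::-1])
    np.save(f'pics/{f}.npy',im); import pickle; pickle.dump(c,open(f'pics/{f}.pkl','wb')); return im,c
def load(f):
    import pickle; return np.load(f'pics/{f}.npy'),pickle.load(open(f'pics/{f}.pkl','rb'))
def K(c):
    f=210/np.tan(np.radians(c['fovy']/2)); return np.array([[f,0,c['cx']],[0,f,c['cy']],[0,0,1.]])
def plane(c,uv,z):
    uv=np.array(uv,float).reshape(-1,1,2)
    p=cv2.undistortPoints(uv,K(c),np.array(c['D'],float)).reshape(-1,2)
    T=np.array(c['camera_from_world']);R=T[:3,:3];o=-R.T@T[:3,3]
    d=np.c_[p,np.ones(len(p))]@R
    z=np.broadcast_to(np.asarray(z,float),len(p))
    return o+d*((z-o[2])/d[:,2])[:,None]
def proj(c,X):
    T=np.array(c['camera_from_world']);X=np.array(X,float).reshape(-1,3)
    r,_=cv2.Rodrigues(T[:3,:3]); return cv2.projectPoints(X,r,T[:3,3],K(c),np.array(c['D'],float))[0].reshape(-1,2)
E
python3 - <<'E'
from h import *
for n in('scene','top','wrist'):
    im,c=snap(n,n+'0'); T=np.array(c['camera_from_world']); print(n,c['fovy'],-T[:3,:3].T@T[:3,3])
s=bot.read_state();print(s)
E
```

```text
scene 48.50096981255366 [ 1.14860811 -0.18312355  1.23013122]
top 45.65307637608146 [ 0.30200527 -0.01606326  1.24946238]
wrist 63.68011460377293 [0.1045483  0.62151628 0.37278344]
{'time': 0.15, 'joint_positions': array([ 7.26852814e+01,  2.02542061e+01,  9.36179219e+01, -8.65709437e-04,
        6.61872591e+01, -1.39353219e-01]), 'joint_vel': array([-0.01736054, -0.13149026, -0.16827575,  0.0032453 ,  0.05568122,
        0.04390943]), 'joint_efforts': array([-1.11641828e-04, -6.05636072e+01, -3.42339492e+01,  1.49876955e-04,
        6.00187268e-03, -2.74315892e-05]), 'position': array([0.18448131, 0.59678991, 0.23073524]), 'orientation': array([[-9.55407220e-01,  2.95291307e-01, -2.95286315e-04],
       [ 2.95291454e-01,  9.55406704e-01, -9.93643945e-04],
       [-1.12958939e-05, -1.03653013e-03, -9.99999463e-01]]), 'ft_force': array([ 0.56289023, -0.57929124, -0.63423437]), 'ft_torque': array([-0.01225319,  0.00308916,  0.00141526]), 'finger_gap': 0.08532109757378092}
```

View pics/scene0.png

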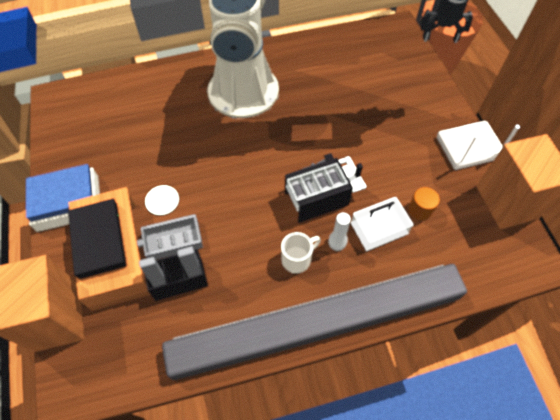

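View pics/top0.png

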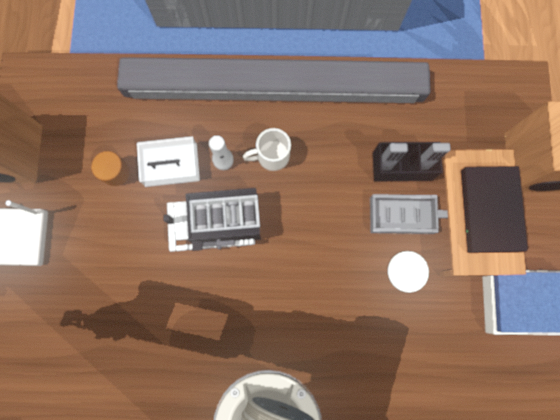

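View pics/wrist0.png

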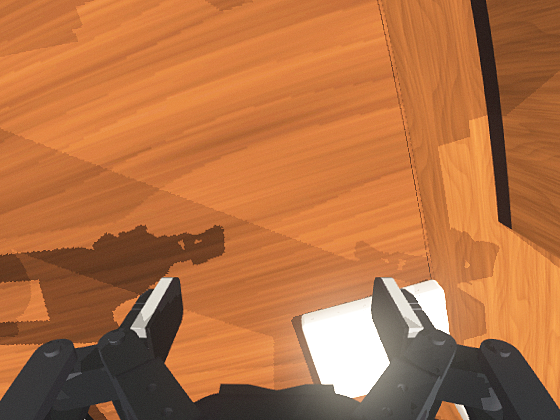

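Run:
```python
import cv2
im=cv2.imread('pics/top0.png')
cv2.imwrite('pics/t0a.png',cv2.resize(im[170:270,150:280],None,fx=6,fy=6,interpolation=cv2.INTER_CUBIC))
cv2.imwrite('pics/t0b.png',cv2.resize(im[125:300,355:535],None,fx=3.4,fy=3.4,interpolation=cv2.INTER_CUBIC))
im=cv2.imread('pics/scene0.png')
cv2.imwrite('pics/s0a.png',cv2.resize(im[145:230,275:385],None,fx=7,fy=7,interpolation=cv2.INTER_CUBIC))
```

```text
(no output)
```

View pics/t0a.png

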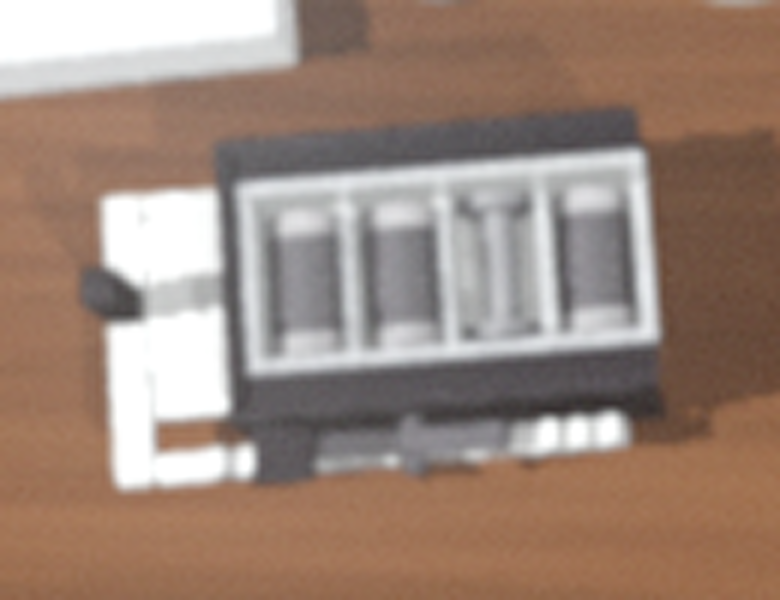

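View pics/t0b.png

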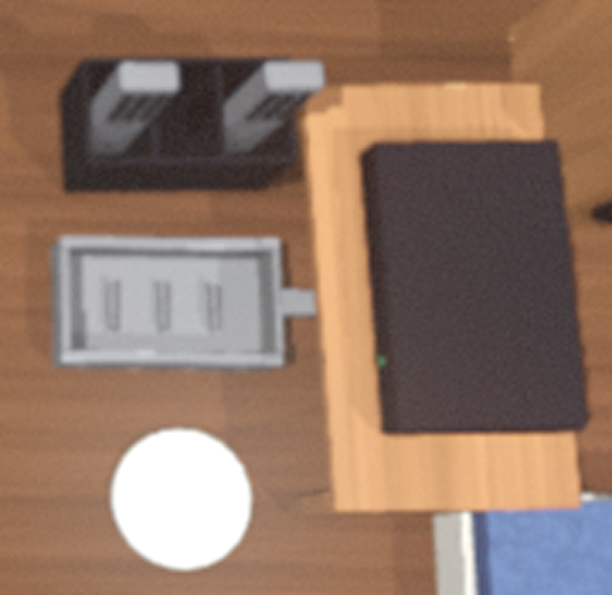

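View pics/s0a.png

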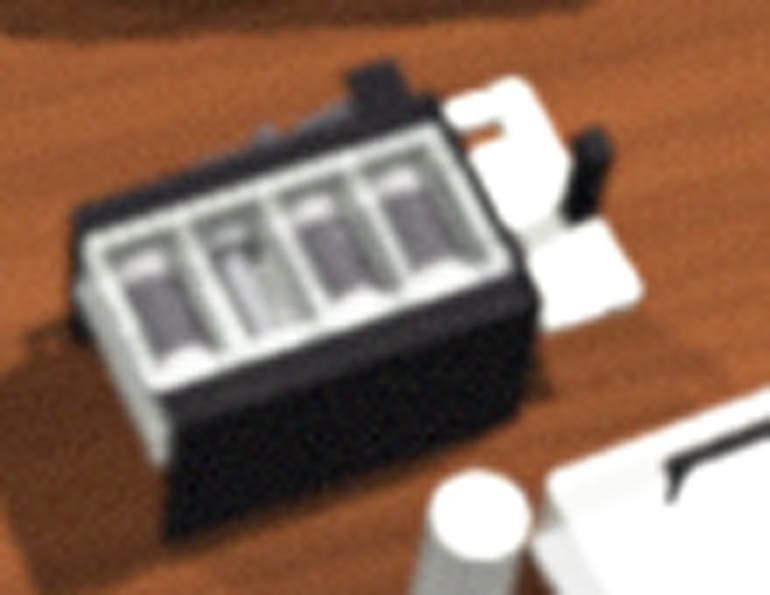

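Run:
```python
from h import *
im,c=load('top0')
def z2(p,s,ox,oy): return [((u+.5)/s-.5+ox,(v+.5)/s-.5+oy) for u,v in p]
P=z2([(218,145),(635,110),(662,400),(237,420)],6,150,170)
X=plane(c,P,0.105);print('hop corners',X.round(4).tolist());
print([np.linalg.norm(X[i]-X[(i+1)%4]) for i in range(4)])
print('grip top',plane(c,z2([(90,285)],6,150,170),0.116))
print('tail pad corners',plane(c,z2([(258,430),(318,425),(315,478),(260,482)],6,150,170),0.101).round(4).tolist())
P=z2([(62,238),(282,238),(285,362),(58,365)],3.4,355,125)
X=plane(c,P,0.04);print('tray',X.round(4).tolist());print([np.linalg.norm(X[i]-X[(i+1)%4]) for i in range(4)],X.mean(0))
print('handle',plane(c,z2([(284,303),(312,303)],3.4,355,125),0.038))
print('riser top edge',plane(c,z2([(303,112),(335,510)],3.4,355,125),0.10))
print('coaster',plane(c,z2([(181,500)],3.4,355,125),0.008))
print('mug,torch,candle top',plane(c,[(274,150),(217,145),(106,166)],[.092,.155,.075]).round(3))
print('caddy near corner',plane(c,z2([(65,185),(265,187),(300,160),(80,60)],3.4,355,125),[0,0,.09,.09]).round(3).tolist())
```

```text
hop corners [[0.5382, 0.1998, 0.105], [0.555, 0.0371, 0.105], [0.4411, 0.0238, 0.105], [0.4304, 0.187, 0.105]]
[np.float64(0.16352384788811747), np.float64(0.1146817987907631), np.float64(0.16349049996228035), np.float64(0.10849109981805144)]
grip top [[0.48015749 0.24415215 0.116     ]]
tail pad corners [[0.4272, 0.1794, 0.101], [0.4295, 0.1563, 0.101], [0.4091, 0.1566, 0.101], [0.4071, 0.1777, 0.101]]
tray [[0.5576, -0.2514, 0.04], [0.5606, -0.4129, 0.04], [0.4692, -0.4113, 0.04], [0.4642, -0.2469, 0.04]]
[np.float64(0.1615231917038447), np.float64(0.09140858795938377), np.float64(0.16449354050850462), np.float64(0.09348216006827449)] [ 0.51290138 -0.33064857  0.04      ]
handle [[ 0.51270951 -0.4130324   0.038     ]
 [ 0.51306722 -0.43357375  0.038     ]]
riser top edge [[ 0.63886243 -0.41207582  0.1       ]
 [ 0.36058886 -0.42178289  0.1       ]]
coaster [[ 0.37087792 -0.34138419  0.008     ]]
mug,torch,candle top [[ 0.652 -0.005  0.092]
 [ 0.643  0.125  0.155]
 [ 0.61   0.405  0.075]]
caddy near corner [[0.607, -0.262, 0.0], [0.608, -0.415, 0.0], [0.607, -0.412, 0.09], [0.677, -0.257, 0.09]]
```

```bash
python3 -m jog '[[[2.8,-5.2,0],-8.4],[[2.8,-5.2,0],-8.4],[[2.8,-5.2,0],-8.4],[[2.8,-5.2,0],-8.4],[[2.8,-5.2,0],-8.4],[[2.8,-5.2,0],-8.4],[[2.8,-5.2,0],-8.4],[[2.8,-5.2,0],-8.4]]' 0.0
```

```text
time: 1.15
position: [0.4111, 0.1709, 0.2296]
orientation: [[-0.068, 0.998, 0.001], [0.998, 0.068, 0.0], [0.0, 0.001, -1.0]]
ft_force: [1.5, -0.8, -1.0]
finger_gap: 0.0426
```

```bash
python3 -m jog '[[[2.6,-4.8,0],1],[[2.6,-4.8,0],1],[[2.6,-4.8,0],0],[[0,0,0],0]]'
python3 - <<'E'
from h import *
s=bot.read_state();print(s['position'],np.degrees(np.arctan2(s['orientation'][1,1],s['orientation'][0,1])))
im,c=snap('wrist','w1');T=np.array(c['camera_from_world']);print(-T[:3,:3].T@T[:3,3],T[2,:3])
E
```

```text
time: 1.65
position: [0.4923, 0.0182, 0.2298]
orientation: [[-0.097, 0.995, 0.003], [0.995, 0.097, 0.0], [-0.0, 0.003, -1.0]]
ft_force: [-0.0, 0.5, -0.4]
finger_gap: 0.0427
[0.49228902 0.01821109 0.22981323] 5.545377757517498
[0.48390577 0.10145763 0.37194468] [ 0.0339528  -0.32347481 -0.94562744]
```

View pics/w1.png

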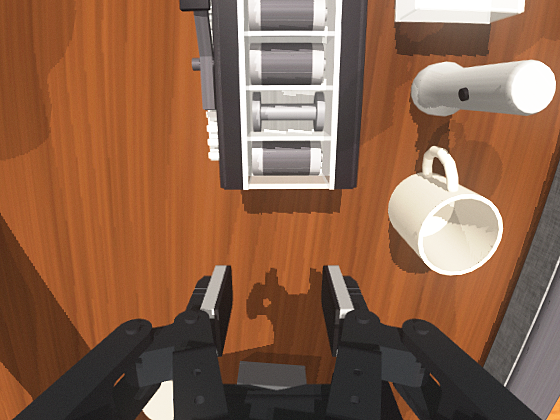

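Run:
```python
from h import *
im,c=load('w1')
cv2.imwrite('pics/w1a.png',cv2.resize(im[0:215,170:380,::-1],None,fx=2.75,fy=2.75,interpolation=cv2.INTER_CUBIC))
g=im.astype(int).sum(2)
# left outer and right outer edges: dark runs per row
for v in (60,100,140,170):
    r=im[v].astype(int); print(v,[(u,tuple(r[u])) for u in list(range(214,226))],[(u,tuple(r[u])) for u in range(352,366)])
```

```text
60 [(214, (np.int64(72), np.int64(65), np.int64(66))), (215, (np.int64(83), np.int64(76), np.int64(75))), (216, (np.int64(86), np.int64(77), np.int64(79))), (217, (np.int64(97), np.int64(86), np.int64(86))), (218, (np.int64(90), np.int64(83), np.int64(81))), (219, (np.int64(96), np.int64(89), np.int64(89))), (220, (np.int64(81), np.int64(76), np.int64(75))), (221, (np.int64(75), np.int64(69), np.int64(67))), (222, (np.int64(78), np.int64(73), np.int64(72))), (223, (np.int64(80), np.int64(73), np.int64(74))), (224, (np.int64(75), np.int64(70), np.int64(70))), (225, (np.int64(77), np.int64(71), np.int64(72)))] [(352, (np.int64(82), np.int64(73), np.int64(76))), (353, (np.int64(79), np.int64(72), np.int64(74))), (354, (np.int64(75), np.int64(71), np.int64(71))), (355, (np.int64(75), np.int64(67), np.int64(67))), (356, (np.int64(76), np.int64(70), np.int64(69))), (357, (np.int64(74), np.int64(64), np.int64(65))), (358, (np.int64(86), np.int64(81), np.int64(81))), (359, (np.int64(89), np.int64(83), np.int64(83))), (360, (np.int64(91), np.int64(83), np.int64(84))), (361, (np.int64(71), np.
[... 3571 characters left out ...]
np.int64(60), np.int64(60))), (353, (np.int64(79), np.int64(69), np.int64(70))), (354, (np.int64(70), np.int64(59), np.int64(61))), (355, (np.int64(62), np.int64(52), np.int64(52))), (356, (np.int64(55), np.int64(49), np.int64(53))), (357, (np.int64(84), np.int64(57), np.int64(47))), (358, (np.int64(146), np.int64(84), np.int64(49))), (359, (np.int64(164), np.int64(93), np.int64(50))), (360, (np.int64(162), np.int64(97), np.int64(54))), (361, (np.int64(157), np.int64(91), np.int64(52))), (362, (np.int64(152), np.int64(84), np.int64(49))), (363, (np.int64(158), np.int64(93), np.int64(53))), (364, (np.int64(160), np.int64(92), np.int64(49))), (365, (np.int64(156), np.int64(90), np.int64(49)))]
```

View pics/w1a.png

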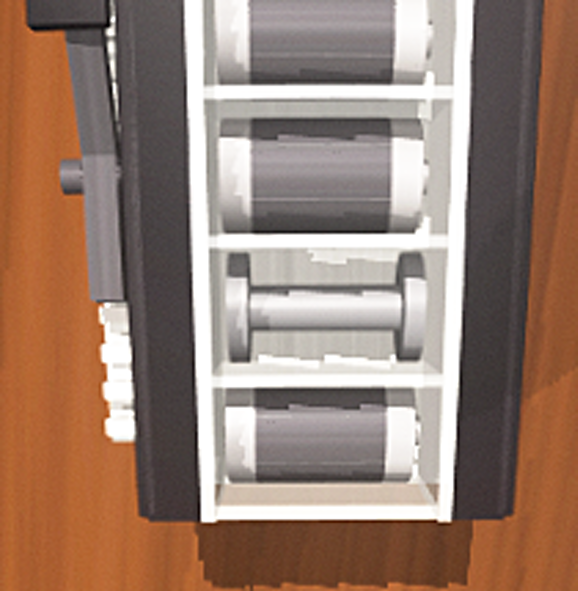

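Run:
```python
from h import *
im,c=load('w1')
X=plane(c,[(215,100),(218.5,140),(219.3,170),(364.5,60),(362,100),(359.5,140),(357,170),(220.5,187.5),(356,187.5)],.105)
print(X.round(4))
L=X[:3];R=X[3:7]
for A in(L,R):
    p=np.polyfit(A[:,1],A[:,0],1);print(p,np.degrees(np.arctan(-p[0])))
print('width',np.linalg.norm(X[7]-X[8]), np.degrees(np.arctan2(*(X[8]-X[7])[[1,0]])),(X[7]+X[8])/2)
u=lambda p:[(a+.5)/2.75-.5+170 for a in[p[0]]]+[(p[1]+.5)/2.75-.5]
print('pin z76',plane(c,[u((70,177))],.076))
# tail pad -y edge
print('pad -y edge',plane(c,[u((30,27)),u((108,27))],.101))
```

```text
[[0.4383 0.0944 0.105 ]
 [0.4425 0.0645 0.105 ]
 [0.4442 0.0406 0.105 ]
 [0.5466 0.1341 0.105 ]
 [0.5494 0.1055 0.105 ]
 [0.5525 0.0754 0.105 ]
 [0.5546 0.0515 0.105 ]
 [0.4459 0.0262 0.105 ]
 [0.5562 0.037  0.105 ]]
[-0.11137161  0.44906459] 6.354934515937201
[-0.09749953  0.5596868 ] 5.568710675704264
width 0.11090463319638945 5.601428124653772 [0.50105038 0.03157943 0.105     ]
pin z76 [[0.41554999 0.12083889 0.076     ]]
pad -y edge [[0.40902789 0.15634477 0.101     ]
 [0.42975083 0.15785653 0.101     ]]
```

```bash
python3 -m jog '[[[-0.25,-5,-0.2],-0.5],[[-0.25,-5,-0.2],-0.5],[[-0.25,-5,-0.2],-0.5],[[-0.25,-5,-0.2],-0.5],[[-0.25,-5,-0.2],-0.5],[[-0.25,-5,-0.2],-0.5],[[-0.25,-5,-0.2],-0.5],[[0,0,0],0]]'
python3 - <<'E'
from h import *
s=bot.read_state();print(s['position'],np.degrees(np.arctan2(s['orientation'][1,1],s['orientation'][0,1])))
im,c=snap('wrist','w2')
E
```

```text
time: 2.7
position: [0.4721, -0.3295, 0.2145]
orientation: [[-0.047, 0.999, 0.0], [0.999, 0.047, 0.005], [0.005, 0.001, -1.0]]
ft_force: [1.0, -0.0, -0.1]
finger_gap: 0.0425
[ 0.47206686 -0.3294885   0.21454681] 2.6657056200129694
```

View pics/w2.png

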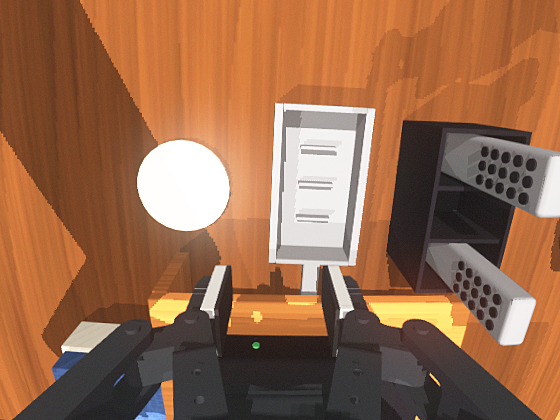

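Run:
```python
from h import *
im,c=load('w2')
X=plane(c,[(275,103),(375,109),(355,265),(269,263)],.04);print(X.round(4))
print([np.linalg.norm(X[i]-X[(i+1)%4]).round(4) for i in range(4)],X.mean(0))
d=(X[0]+X[1]-X[2]-X[3])/2;print('yaw',np.degrees(np.arctan2(-d[0],d[1])))
print('handle',plane(c,[(302,290),(319,290)],.038), 'riser edge',plane(c,[(160,292),(420,295)],.10))
print('inner wall',plane(c,[(284,112),(365,115)],.04),plane(c,[(283,185)],.04),plane(c,[(271.5,185)],.04))
```

```text
[[ 0.4671 -0.251   0.04  ]
 [ 0.5583 -0.2513  0.04  ]
 [ 0.5588 -0.4095  0.04  ]
 [ 0.4682 -0.4112  0.04  ]]
[np.float64(0.0912), np.float64(0.1582), np.float64(0.0906), np.float64(0.1602)] [ 0.51309275 -0.33073942  0.04      ]
yaw 0.2998379348129043
handle [[ 0.50536231 -0.44336411  0.038     ]
 [ 0.52387538 -0.44257138  0.038     ]] riser edge [[ 0.3726576  -0.41394676  0.1       ]
 [ 0.60469264 -0.40653527  0.1       ]]
inner wall [[ 0.47560604 -0.25851813  0.04      ]
 [ 0.54969279 -0.25713283  0.04      ]] [[ 0.47832734 -0.32670643  0.04      ]] [[ 0.46724223 -0.32723456  0.04      ]]
```

```bash
python3 -m jog '[[[0,-1.1,-2],-1],[[0,-1,-4.5],-1],[[0,0,-4.5],0],[[0,0,-4.5],0],[[0,0,0],0]]' -0.3;  python3 - <<'E'
from h import *
s=bot.read_state();print(s['position'],np.degrees(np.arctan2(s['orientation'][1,1],s['orientation'][0,1])))
im,c=snap('wrist','w3')
E
```

```text
time: 3.38
position: [0.4722, -0.3425, 0.0519]
orientation: [[-0.016, 1.0, -0.001], [1.0, 0.016, 0.008], [0.008, -0.001, -1.0]]
ft_force: [0.6, 0.2, 0.2]
finger_gap: 0.0298
[ 0.47216071 -0.34251729  0.05193096] 0.9264309890268422
```

View pics/w3.png

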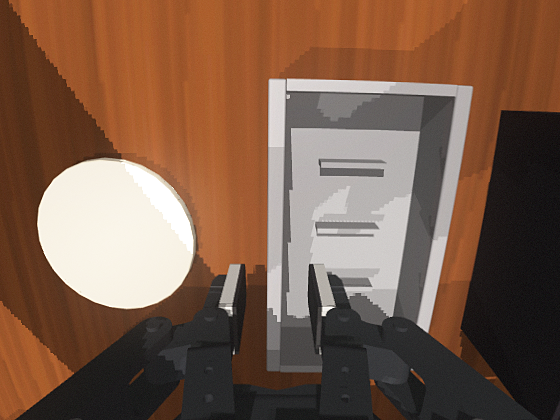

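```bash
python3 -m jog '[[[-0.1,-0.9,0],0],[[0,0,-2.0],0],[[0,0,-1.8],0],[[0,0,-0.3],0]]' ; python3 -m jog '[[[0,0,0],0],[[0,0,0],0],[[0,0,0],0],[[0,0,0],0]]' -1
```

```text
time: 3.92
position: [0.4753, -0.3546, 0.015]
orientation: [[-0.017, 1.0, 0.008], [1.0, 0.017, 0.001], [0.001, 0.008, -1.0]]
ft_force: [0.5, -0.1, 0.1]
finger_gap: 0.0297
time: 4.42
position: [0.4749, -0.3544, 0.0149]
orientation: [[-0.017, 1.0, 0.007], [1.0, 0.017, 0.002], [0.002, 0.007, -1.0]]
ft_force: [-0.0, -0.5, -2.6]
finger_gap: 0.0072
```

```bash
python3 -m jog '[[[0,2,0],0],[[0,3.5,0],0],[[0,3.5,0],0],[[0,3.5,0],0.7],[[0,3.5,0],1],[[0,3.5,0],1],[[-0.2,3,0],1],[[-0.2,2,0],1]]'
```

```text
time: 5.42
position: [0.4675, -0.0965, 0.0153]
orientation: [[-0.099, 0.995, 0.006], [0.995, 0.099, 0.003], [0.003, 0.007, -1.0]]
ft_force: [0.1, 0.0, -2.4]
finger_gap: 0.0068
```

```bash
python3 -m jog '[[[0.3,0.1,0],0],[[0,0,0],0]]'
python3 - <<'E'
from h import *
s=bot.read_state();print(s['position'],np.degrees(np.arctan2(s['orientation'][1,1],s['orientation'][0,1])))
im,c=snap('wrist','w4');im,c=snap('top','t4')
cv2.imwrite('pics/t4a.png',cv2.resize(im[160:270,150:380,::-1],None,fx=3.4,fy=3.4,interpolation=cv2.INTER_CUBIC))
E
```

```text
time: 5.68
position: [0.4698, -0.0933, 0.0155]
orientation: [[-0.102, 0.995, 0.006], [0.995, 0.102, 0.004], [0.003, 0.006, -1.0]]
ft_force: [0.8, -0.4, -2.5]
finger_gap: 0.0067
[ 0.46984583 -0.09334307  0.01545662] 5.859436157515182
```

View pics/w4.png

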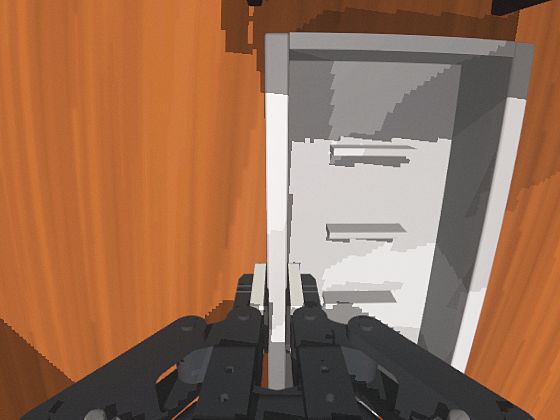

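View pics/t4a.png

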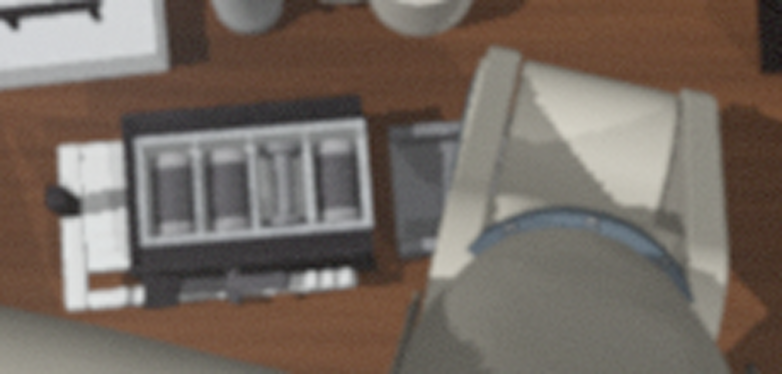

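Run:
```python
from h import *
im,c=load('w4')
X=plane(c,[(265,33),(534,43)],.04);print(X.round(4),np.linalg.norm(X[0]-X[1]),X.mean(0),np.degrees(np.arctan2(*(X[1]-X[0])[[1,0]])))
p=np.array([[.5010,.0316,0]]);y=np.array([-.0993,.995,0]);x=np.array([.995,.0993,0])
d=X.mean(0)-p[0];print('rel mouth x,y',d@x,d@y)
print(plane(c,[(258,5),(493,13)],0))
print(plane(c,[(267,250),(283,250)],.04))
```

```text
[[0.4555 0.0089 0.04  ]
 [0.5463 0.0186 0.04  ]] 0.09130398374271921 [0.50087259 0.0137543  0.04      ] 6.106971257742201
rel mouth x,y -0.0018988475643360685 -0.017743820857539443
[[ 4.49771321e-01  2.62827885e-02 -2.77555756e-17]
 [ 5.52144640e-01  3.72848066e-02  0.00000000e+00]]
[[ 0.46331767 -0.0664152   0.04      ]
 [ 0.46942321 -0.06579748  0.04      ]]
```

```bash
python3 -m jog '[[[0.2,0,0],-0.3],[[-0.05,1.1,0],0],[[-0.15,1.1,0],0],[[-0.15,1.1,0],0],[[-0.1,1.0,0],0],[[0,0,0],0]]'
python3 - <<'E'
from h import *
im,c=snap('wrist','w5')
E
```

```text
time: 6.52
position: [0.4665, -0.0486, 0.0152]
orientation: [[-0.094, 0.996, 0.005], [0.996, 0.093, 0.004], [0.003, 0.005, -1.0]]
ft_force: [0.6, 0.2, -2.2]
finger_gap: 0.007
```

View pics/w5.png

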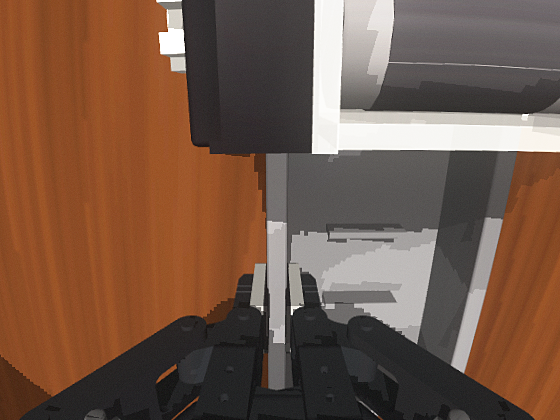

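```bash
python3 -m jog '[[[0,0,0],0],[[0,0,0],0],[[0,0,2],0],[[0,0,4],0],[[1.7,-3.4,0],0],[[1.7,-3.4,0],0.3],[[1.7,-3.4,0],0],[[0,0,0],0]]' -0.1
python3 - <<'E'
from h import *
s=bot.read_state();print(s['position'],np.degrees(np.arctan2(s['orientation'][1,1],s['orientation'][0,1])))
im,c=snap('wrist','w6')
E
```

```text
time: 7.58
position: [0.521, -0.1562, 0.0791]
orientation: [[-0.097, 0.995, 0.01], [0.995, 0.097, 0.002], [0.001, 0.01, -1.0]]
ft_force: [0.1, -0.2, 0.2]
finger_gap: 0.0385
[ 0.52102668 -0.15618262  0.07906087] 5.583956481325092
```

View pics/w6.png

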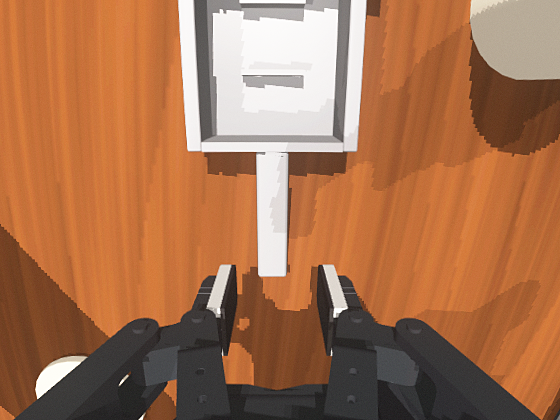

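Run:
```python
from h import *
im,c=load('w6')
X=plane(c,[(258,275),(287,275),(259,155),(286,155)],.038);print(X.round(4))
X=plane(c,[(188,150),(357,151)],.04);print(X.round(4),X.mean(0))
```

```text
[[ 0.5122 -0.1777  0.038 ]
 [ 0.53   -0.1761  0.038 ]
 [ 0.5068 -0.1042  0.038 ]
 [ 0.5214 -0.1028  0.038 ]]
[[ 0.4687 -0.1047  0.04  ]
 [ 0.5592 -0.0965  0.04  ]] [ 0.51396093 -0.10061856  0.04      ]
```

```bash
python3 -m jog '[[[-0.2,0.2,-2],0],[[0,0,-2.2],0],[[0,0,-2.2],0],[[0,0,0],0]]'; python3 -m jog '[[[0,0,0],0],[[0,0,0],0],[[0,0,0],0],[[0,0,0],0]]' -1
```

```text
time: 8.12
position: [0.5152, -0.1503, 0.0134]
orientation: [[-0.098, 0.995, 0.007], [0.995, 0.098, 0.004], [0.003, 0.007, -1.0]]
ft_force: [-0.1, -0.1, -0.1]
finger_gap: 0.0384
time: 8.62
position: [0.5154, -0.1497, 0.0155]
orientation: [[-0.099, 0.995, 0.008], [0.995, 0.099, 0.003], [0.003, 0.008, -1.0]]
ft_force: [0.0, 0.9, -1.1]
finger_gap: 0.0166
```

```bash
python3 -m jog '[[[0.3,0,0],0],[[-0.2,2,0],0],[[-0.2,2,0],0],[[-0.2,2,0],0],[[-0.2,2,0],0],[[-0.1,1.0,0],0],[[0,0,0],0]]'
python3 - <<'E'
from h import *
im,c=snap('wrist','w7')
E
```

```text
time: 9.5
position: [0.5091, -0.0537, 0.0157]
orientation: [[-0.098, 0.995, 0.009], [0.995, 0.098, 0.004], [0.003, 0.009, -1.0]]
ft_force: [-0.5, -0.3, -1.7]
finger_gap: 0.0169
```

View pics/w7.png

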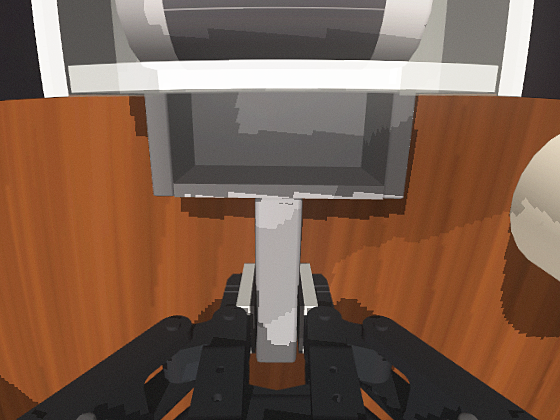

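```bash
python3 -m jog '[[[0,0,0],0],[[0,0,0],0],[[0.1,-1,0],0],[[0.05,-0.7,0],0],[[0,0,0],0]]' -0.2; python3 -m jog '[[[0,0,0],0],[[0,0,0],0],[[0,0,0],0],[[-0.15,1.5,0],0],[[-0.1,1.2,0],0],[[-0.05,0.5,0],0]]' -1
```

```text
time: 10.18
position: [0.5117, -0.0742, 0.0161]
orientation: [[-0.096, 0.995, 0.01], [0.995, 0.096, 0.003], [0.002, 0.011, -1.0]]
ft_force: [0.1, 0.8, -0.3]
finger_gap: 0.0338
time: 10.92
position: [0.5086, -0.0405, 0.0163]
orientation: [[-0.096, 0.995, 0.011], [0.995, 0.096, 0.003], [0.002, 0.011, -1.0]]
ft_force: [0.8, -2.1, 0.4]
finger_gap: 0.017
```

Run:
```python
from h import *
im,c=snap('wrist','w8')
```

```text
(no output)
```

View pics/w8.png

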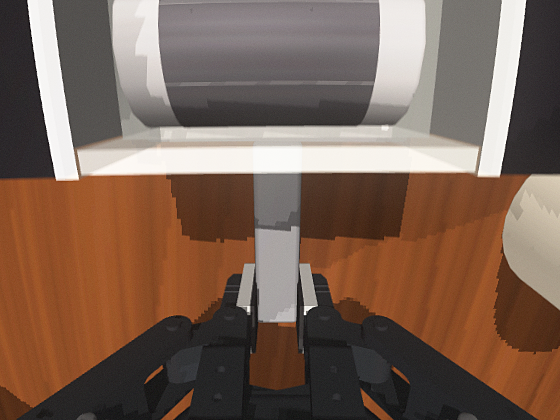

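```bash
python3 - <<'E'
from h import *
im,c=load('w8')
X=plane(c,[(259,322),(297,322)],.038);m=X.mean(0)-np.array([.493,.109,.038]);print(m@[.995,.0993,0],m@[-.0993,.995,0])
E
python3 -m jog '[[[-0.03,0.4,0],0],[[0,0.3,0],0]]'; python3 -m jog '[[[-0.03,0.5,0],0],[[0,0.5,0],0]]'
```

```text
0.0011497424232412572 -0.1582714056612734
time: 11.22
position: [0.5102, -0.0367, 0.0168]
orientation: [[-0.101, 0.995, 0.015], [0.995, 0.101, -0.003], [-0.005, 0.014, -1.0]]
ft_force: [0.4, -40.2, -0.9]
finger_gap: 0.017
time: 11.48
position: [0.5105, -0.0368, 0.0171]
orientation: [[-0.109, 0.994, 0.016], [0.994, 0.109, -0.017], [-0.019, 0.014, -1.0]]
ft_force: [-1.4, -48.5, 0.0]
finger_gap: 0.0168
```

```bash
python3 -m jog '[[[0,0,0],0],[[0,0,0],0]]';python3 -m jog '[[[0,0,0],0],[[0,0,0],0],[[0,0,1],0],[[0,-0.5,3],0],[[0,-1,4],0],[[0,0,4],0],[[0,0,0],0]]' 0
python3 - <<'E'
from h import *
im,c=snap('wrist','w9')
E
```

```text
time: 11.72
position: [0.5103, -0.0381, 0.017]
orientation: [[-0.106, 0.994, 0.015], [0.994, 0.107, -0.017], [-0.019, 0.013, -1.0]]
ft_force: [-0.1, 0.3, -0.0]
finger_gap: 0.0167
time: 12.6
position: [0.5096, -0.0514, 0.1425]
orientation: [[-0.109, 0.994, 0.015], [0.994, 0.109, -0.017], [-0.018, 0.013, -1.0]]
ft_force: [1.1, 0.7, -0.0]
finger_gap: 0.0427
```

View pics/w9.png

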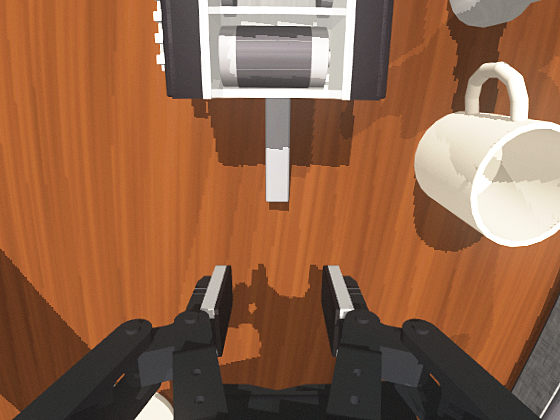

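Run:
```python
from h import *
im,c=load('w9')
o=np.array([.493,.109,0]);x=np.array([.995,.0993,0]);y=np.array([-.0993,.995,0])
X=plane(c,[(266,201),(289,201),(267,110),(289,110)],.038)-o;print([(p@x,p@y) for p in X.round(4)])
X=plane(c,[(166,97.5),(385,98.5)],.105)-o;print([(p@x,p@y) for p in X])
for f in (np.array([-.075,.068]),np.array([0,.133])): print(o+f[0]*x+f[1]*y)
```

```text
[(np.float64(-0.00601844), np.float64(-0.15596435)), (np.float64(0.01158273), np.float64(-0.1558116)), (np.float64(-0.005345270000000001), np.float64(-0.08880305000000001)), (np.float64(0.01004704), np.float64(-0.08863084))]
[(np.float64(-0.05561958878092283), np.float64(-0.07893168100747286)), (np.float64(0.055678253990011445), np.float64(-0.07823853595972292))]
[0.4116226 0.1692125 0.       ]
[0.4797931 0.241335  0.       ]
```

```bash
python3 -m jog '[[[-1.5,0,4],0],[[-2,4,0],0],[[-2,4.5,0],-0.5],[[-1.5,4.5,0],0],[[-1.5,4.5,0],0],[[-1,3.5,0],0],[[0,0,0],0]]' -1
python3 - <<'E'
from h import *
im,c=snap('wrist','w10')
E
```

```text
time: 13.52
position: [0.4056, 0.1642, 0.1759]
orientation: [[-0.1, 0.995, 0.003], [0.995, 0.1, -0.018], [-0.018, 0.001, -1.0]]
ft_force: [-0.7, -0.4, 0.8]
finger_gap: 0.0
```

View pics/w10.png

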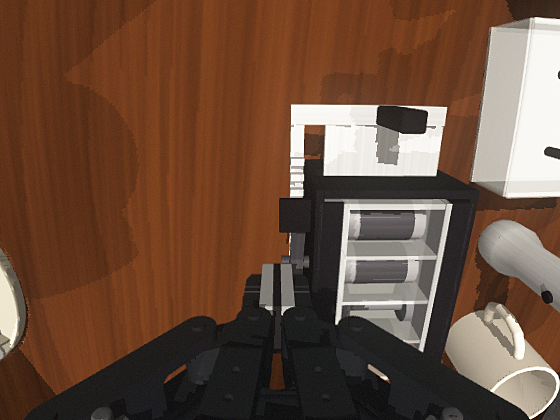

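Run:
```python
from h import *
im,c=load('w10')
o=np.array([.493,.109,0]);x=np.array([.995,.0993,0]);y=np.array([-.0993,.995,0])
X=plane(c,[(280,198),(311,198),(280,232),(310,232)],.101)
print(X.round(4),X.mean(0)); print([((p-o)@x,(p-o)@y) for p in X.round(4)])
X=plane(c,[(378,107),(428,108)],.116);print(X)
```

```text
[[0.4063 0.1816 0.101 ]
 [0.427  0.1837 0.101 ]
 [0.4089 0.157  0.101 ]
 [0.4297 0.1591 0.101 ]] [0.41797357 0.17036984 0.101     ]
[(np.float64(-0.07905732), np.float64(0.08084631000000002)), (np.float64(-0.058252290000000005), np.float64(0.0808803)), (np.float64(-0.0789131), np.float64(0.05611113)), (np.float64(-0.05800856999999997), np.float64(0.05613518999999999))]
[[0.45611112 0.24688921 0.116     ]
 [0.48565589 0.24992157 0.116     ]]
```

```bash
python3 -m jog '[[[0.6,0.6,-2],0],[[0,0,-2.5],0],[[0,0,-1.5],0],[[0,0,0],0]]'; python3 -m jog '[[[0,0,0],0]]'
```

```text
time: 14.08
position: [0.4114, 0.166, 0.1124]
orientation: [[-0.098, 0.995, -0.0], [0.995, 0.098, -0.02], [-0.02, -0.002, -1.0]]
ft_force: [-0.3, -0.7, 1.1]
finger_gap: -0.0001
time: 14.2
position: [0.4116, 0.1654, 0.1125]
orientation: [[-0.097, 0.995, -0.001], [0.995, 0.097, -0.021], [-0.02, -0.003, -1.0]]
ft_force: [0.1, 0.4, 0.2]
finger_gap: 0.0001
```

```bash
python3 -m jog '[[[0,0.2,-1.0],0],[[0,0,-0.6],0]]'; python3 -m jog '[[[0,0,-0.6],0],[[0,0,-0.6],0]]'
```

```text
time: 14.45
position: [0.4128, 0.168, 0.0971]
orientation: [[-0.096, 0.995, 0.002], [0.995, 0.096, -0.019], [-0.019, 0.0, -1.0]]
ft_force: [-2.0, 4.0, 6.2]
finger_gap: 0.0004
time: 14.7
position: [0.4137, 0.1696, 0.0854]
orientation: [[-0.095, 0.995, 0.004], [0.995, 0.095, -0.016], [-0.016, 0.003, -1.0]]
ft_force: [-0.5, 2.9, 3.8]
finger_gap: -0.0001
```

```bash
python3 -m jog '[[[-0.15,0,-0.5],0]]'; python3 -m jog '[[[0,0,-0.2],0]]'
```

```text
time: 14.82
position: [0.4134, 0.1701, 0.0807]
orientation: [[-0.096, 0.995, 0.007], [0.995, 0.096, -0.015], [-0.016, 0.005, -1.0]]
ft_force: [0.5, -0.5, 28.5]
finger_gap: -0.0002
time: 14.95
position: [0.4141, 0.1703, 0.0799]
orientation: [[-0.096, 0.995, 0.008], [0.995, 0.096, -0.015], [-0.016, 0.006, -1.0]]
ft_force: [-9.3, -3.4, 40.4]
finger_gap: -0.0002
```

```bash
python3 -m jog '[[[0,0,1],0],[[0,0,3],0],[[-0.5,-1,4],0],[[0,-2,2],0],[[0,0,0],0]]'
python3 - <<'E'
from h import *
im,c=snap('wrist','w11')
E
```

```text
time: 15.58
position: [0.4075, 0.1381, 0.1813]
orientation: [[-0.098, 0.995, 0.006], [0.995, 0.098, -0.018], [-0.019, 0.004, -1.0]]
ft_force: [1.5, 0.7, 0.8]
finger_gap: 0.0
```

View pics/w11.png

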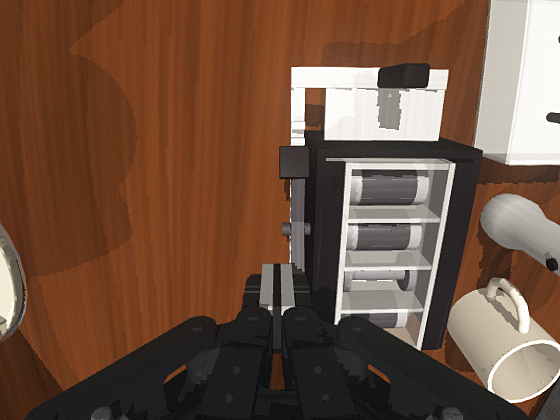

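```bash
python3 -m jog '[[[1.5,3.5,0],0],[[2.8,3.5,0],0],[[2.8,3.2,0],0],[[0,0,-2],0],[[0,0,0],0]]' 0
python3 - <<'E'
from h import *
im,c=snap('wrist','w12')
E
```

```text
time: 16.25
position: [0.4769, 0.245, 0.1527]
orientation: [[-0.097, 0.995, -0.003], [0.995, 0.097, -0.022], [-0.022, -0.005, -1.0]]
ft_force: [-0.5, -0.3, -0.6]
finger_gap: 0.0425
```

View pics/w12.png

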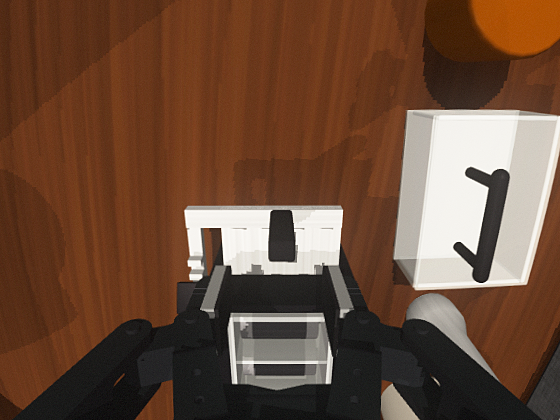

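Run:
```python
from h import *
im,c=load('w12')
cv2.imwrite('pics/w12a.png',cv2.resize(im[195:280,230:340,::-1],None,fx=6,fy=6,interpolation=cv2.INTER_CUBIC))
o=np.array([.493,.109,0]);x=np.array([.995,.0993,0]);y=np.array([-.0993,.995,0])
X=plane(c,[(268,262),(297,262)],.116);print(X,[((p-o)@x,(p-o)@y) for p in X])
print(proj(c,[o+a*x+b*y+np.array([0,0,.116]) for a,b in((-.008,.126),(.008,.126),(.008,.14),(-.008,.14))]))
```

```text
[[0.47284091 0.23410734 0.116     ]
 [0.48990639 0.23583836 0.116     ]] [(np.float64(-0.007635132103731986), np.float64(0.12648359734257747)), (np.float64(0.0095169079331715), np.float64(0.12651136800197688))]
[[267.39407481 262.74113508]
 [294.41755985 262.78319766]
 [294.86340293 241.35983594]
 [267.13320137 241.3222104 ]]
```

View pics/w12a.png

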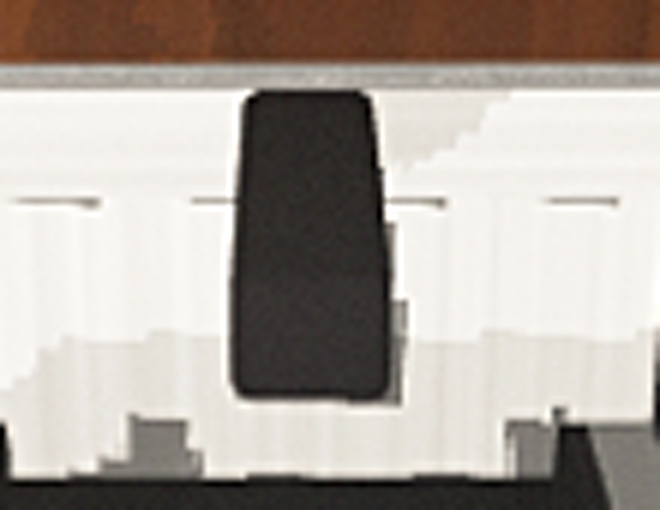

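```bash
python3 -m jog '[[[0.3,-0.4,-2],0],[[0,0,-2.5],0],[[0,0,-2.3],0],[[0,0,0],0]]'; python3 -m jog '[[[0,0,0],0],[[0,0,0],0],[[0,0,0],0],[[0,0,0],0]]' -1
```

```text
time: 16.8
position: [0.4808, 0.2413, 0.0855]
orientation: [[-0.096, 0.995, 0.001], [0.995, 0.096, -0.021], [-0.02, -0.001, -1.0]]
ft_force: [1.4, 0.2, 0.2]
finger_gap: 0.0429
time: 17.3
position: [0.4797, 0.2412, 0.0872]
orientation: [[-0.096, 0.995, -0.0], [0.995, 0.096, -0.02], [-0.02, -0.002, -1.0]]
ft_force: [2.1, 1.2, -13.9]
finger_gap: 0.0147
```

```bash
python3 -m jog '[[[-0.1,1,0],0],[[-0.1,1,0],0],[[0,0,0],0]]'
python3 - <<'E'
from h import *
s=bot.read_state();p=s['position'];print((p[0]-.493)*-.0993+(p[1]-.109)*.995-.1329)
im,c=snap('top','t13')
cv2.imwrite('pics/t13a.png',cv2.resize(im[160:270,100:300,::-1],None,fx=4,fy=4,interpolation=cv2.INTER_CUBIC))
snap('wrist','w13')
E
```

```text
time: 17.68
position: [0.4777, 0.2619, 0.0871]
orientation: [[-0.096, 0.995, -0.001], [0.995, 0.096, -0.021], [-0.021, -0.003, -1.0]]
ft_force: [-0.5, 2.6, -8.8]
finger_gap: 0.0148
0.020728814323981104
```

View pics/t13a.png

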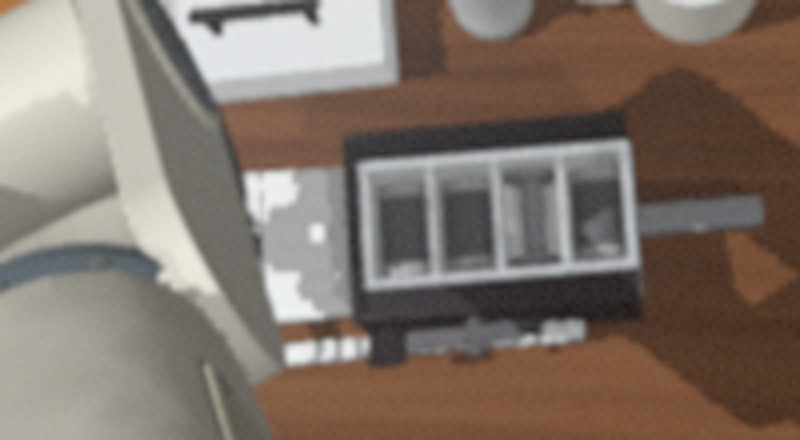

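View pics/w13.png

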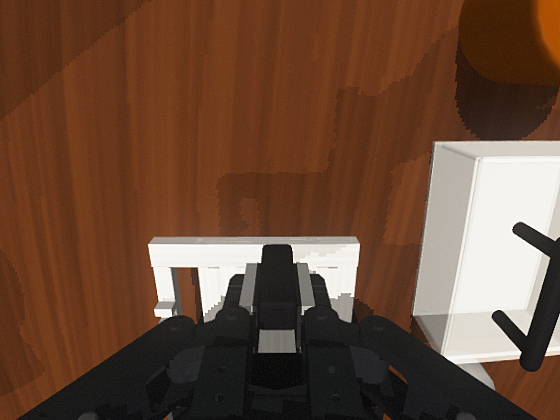

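```bash
python3 -m jog '[[[-0.15,1.5,0],0],[[-0.15,1.5,0],0],[[0,0,0],0],[[-0.15,1.5,0],0],[[-0.15,1.5,0],0],[[-0.15,1.5,0],0],[[0,0,0],0]]'
python3 - <<'E'
from h import *
s=bot.read_state();p=s['position'];print((p[0]-.493)*-.0993+(p[1]-.109)*.995-.1329)
im,c=snap('top','t14')
cv2.imwrite('pics/t14a.png',cv2.resize(im[160:270,100:300,::-1],None,fx=4,fy=4,interpolation=cv2.INTER_CUBIC))
E
```

```text
time: 18.65
position: [0.4696, 0.3409, 0.0871]
orientation: [[-0.096, 0.995, -0.001], [0.995, 0.096, -0.022], [-0.022, -0.003, -1.0]]
ft_force: [0.2, 5.0, -9.0]
finger_gap: 0.0148
0.10020516859940268
```

View pics/t14a.png

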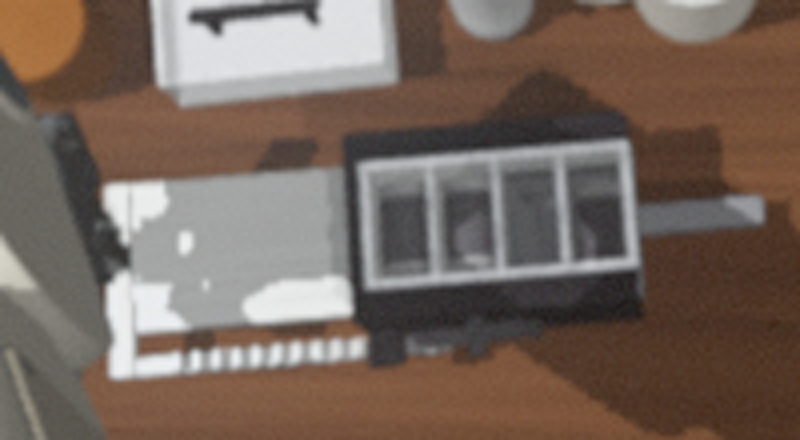

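```bash
python3 -m jog '[[[-0.1,1.2,0],0],[[-0.12,1.2,0],0],[[0,0,0],0],[[0,0,0],0]]'
python3 - <<'E'
from h import *
s=bot.read_state();p=s['position'];print((p[0]-.493)*-.0993+(p[1]-.109)*.995-.1329)
im,c=snap('top','t15')
cv2.imwrite('pics/t15a.png',cv2.resize(im[160:270,100:300,::-1],None,fx=4,fy=4,interpolation=cv2.INTER_CUBIC))
E
```

```text
time: 19.2
position: [0.4671, 0.3658, 0.0871]
orientation: [[-0.096, 0.995, -0.001], [0.995, 0.096, -0.022], [-0.022, -0.003, -1.0]]
ft_force: [0.3, -1.9, -8.0]
finger_gap: 0.015
0.12522607405451439
```

View pics/t15a.png

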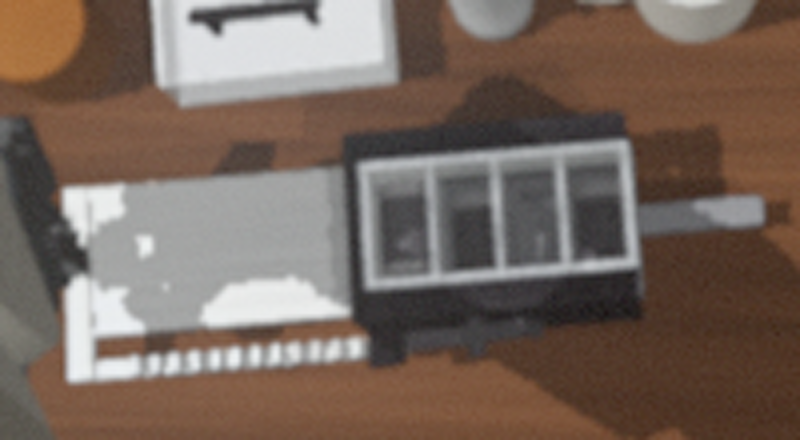

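Run:
```python
from h import *
im,c=snap('scene','s15')
cv2.imwrite('pics/s15a.png',cv2.resize(im[145:230,275:385,::-1],None,fx=7,fy=7,interpolation=cv2.INTER_CUBIC))
```

```text
(no output)
```

View pics/s15a.png

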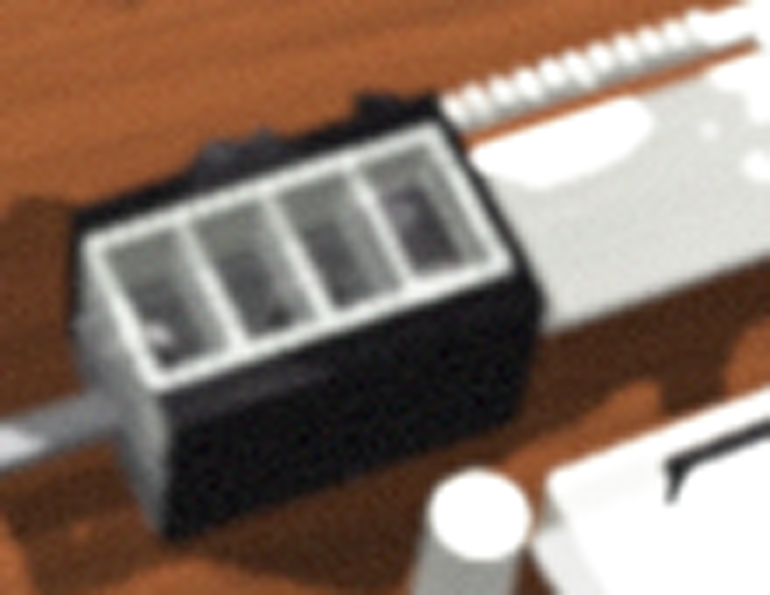

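```bash
python3 -m jog '[[[0.1,-1.2,0],0],[[0.15,-1.5,0],0],[[0.15,-1.5,0],0],[[0.15,-1.5,0],0]]'; python3 -m jog '[[[0.15,-1.5,0],0],[[0.15,-1.5,0],0],[[0.15,-1.5,0],0],[[0.1,-0.9,0],0]]';  python3 - <<'E'
from h import *
s=bot.read_state();p=s['position'];print((p[0]-.493)*-.0993+(p[1]-.109)*.995-.1329,(p[0]-.493)*.995+(p[1]-.109)*.0993)
E
```

```text
time: 19.8
position: [0.4731, 0.3065, 0.0872]
orientation: [[-0.095, 0.995, -0.0], [0.995, 0.095, -0.02], [-0.02, -0.002, -1.0]]
ft_force: [1.6, 3.3, -11.9]
finger_gap: 0.0146
time: 20.3
position: [0.4791, 0.2476, 0.0872]
orientation: [[-0.094, 0.996, -0.0], [0.995, 0.094, -0.02], [-0.02, -0.002, -1.0]]
ft_force: [1.0, 3.7, -11.5]
finger_gap: 0.0147
0.006355810451854016 -7.666365411495776e-05
```

```bash
python3 -m jog '[[[0.05,-0.5,0],0]]'; python3 -m jog '[[[0,-0.2,0],0]]'; python3 -m jog '[[[0,-0.1,0],0]]'
```

```text
time: 20.42
position: [0.4797, 0.2419, 0.0871]
orientation: [[-0.094, 0.996, -0.0], [0.995, 0.094, -0.02], [-0.02, -0.002, -1.0]]
ft_force: [0.6, 3.9, -12.8]
finger_gap: 0.0148
time: 20.55
position: [0.4798, 0.241, 0.0873]
orientation: [[-0.092, 0.996, 0.0], [0.996, 0.092, -0.017], [-0.017, -0.001, -1.0]]
ft_force: [-2.8, 18.5, -15.4]
finger_gap: 0.0149
time: 20.68
position: [0.4798, 0.2411, 0.0873]
orientation: [[-0.092, 0.996, 0.0], [0.996, 0.092, -0.015], [-0.015, -0.001, -1.0]]
ft_force: [-0.1, 10.3, -15.1]
finger_gap: 0.015
```

```bash
python3 -m jog '[[[0,0,0],0],[[0,0,0],0],[[0,0,0],0]]' 0; python3 -m jog '[[[0,0,2],0],[[0,0,4],0],[[0,0,4],0],[[-1,-4,2],0],[[-1,-5,0],0],[[0,-5,0],0],[[0,0,0],0]]'
python3 - <<'E'
from h import *
im,c=snap('wrist','w16');im,c=snap('scene','s16')
cv2.imwrite('pics/s16a.png',cv2.resize(im[135:230,270:390,::-1],None,fx=6,fy=6,interpolation=cv2.INTER_CUBIC))
E
```

```text
time: 21.05
position: [0.481, 0.2416, 0.0893]
orientation: [[-0.093, 0.996, 0.003], [0.996, 0.093, -0.015], [-0.015, 0.001, -1.0]]
ft_force: [0.9, -0.0, 0.2]
finger_gap: 0.0428
time: 21.92
position: [0.4613, 0.0974, 0.216]
orientation: [[-0.094, 0.996, 0.008], [0.995, 0.094, -0.016], [-0.017, 0.007, -1.0]]
ft_force: [0.9, 0.9, 0.3]
finger_gap: 0.0429
```

View pics/w16.png

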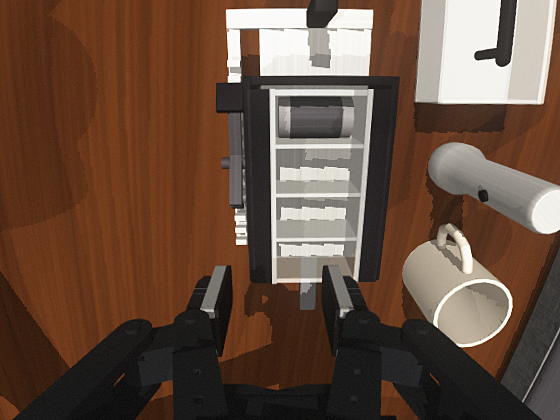

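View pics/s16a.png

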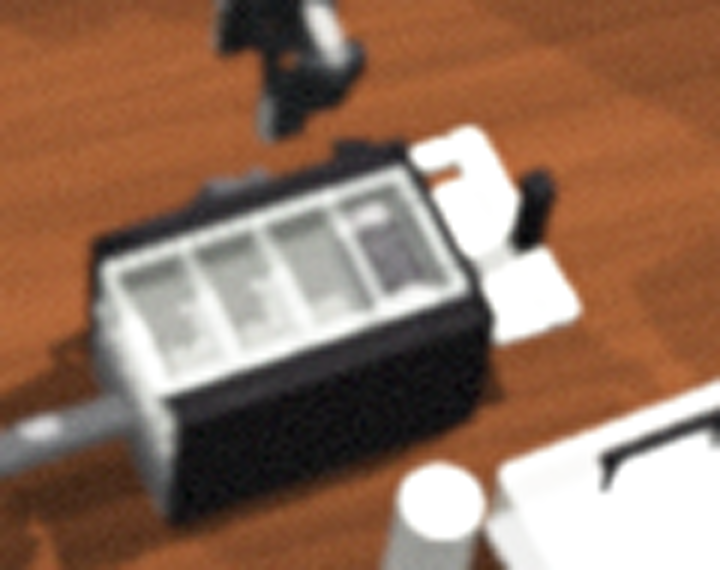

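```bash
python3 -m jog '[[[-4,-5,2],0],[[-4,-5,0],0],[[-4,-5,0],0],[[0,0,0],0]]'
python3 - <<'E'
from h import *
o=np.array([.493,.109,0]);x=np.array([.995,.0993,0]);y=np.array([-.0993,.995,0])
im,c=load('w16')
for px,z in(((301,309),.038),((315,309),.038)):
    p=plane(c,[px],z)[0]-o;print(p@x,p@y)
im,c=snap('top','t17')
a,_=load('top0')
print('diff bystanders', [np.abs(im[r].astype(int)-a[r]).mean().round(1) for r in (np.s_[130:170,200:295],np.s_[145:185,85:125],np.s_[135:185,375:455],np.s_[245:295,385:435],np.s_[200:260,160:190])])
cv2.imwrite('pics/t17a.png',cv2.resize(im[100:310,80:480,::-1],None,fx=2,fy=2))
E
```

```text
time: 22.52
position: [0.3444, -0.0455, 0.235]
orientation: [[-0.102, 0.995, 0.01], [0.995, 0.102, -0.015], [-0.016, 0.008, -1.0]]
ft_force: [1.2, 0.1, 0.4]
finger_gap: 0.0432
-0.004465262321579566 -0.15545665978039955
0.011401104967782813 -0.15567938456550692
diff bystanders [np.float64(21.8), np.float64(19.1), np.float64(15.4), np.float64(56.0), np.float64(26.0)]
```

View pics/t17a.png

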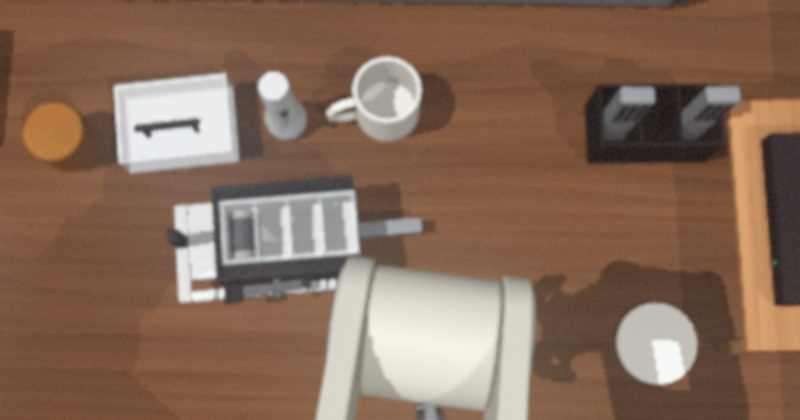

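```bash
python3 -c "
from workcell import bot
print(bot.job_done())"
```

```text
the job is handed in; nothing more can be done
None
```

The job is handed in, at about 22.5 s on the robot's clock:

1. **Tray:** I pulled it out from under the riser by its long wall. Then I slid it home under the hopper by its handle, until it met the stop.
2. **Pawl:** I pressed the tail down to the pawl's end stop, and it stayed lifted. I did not lower it again afterwards.
3. **Gate:** I pulled it open about 125 mm, which empties the first three bays (cell, spacer, cell). Then I slid it back to its stop.

**Last checks:**
- **Cells:** the hopper shows three empty bays and one cell left in the +y bay. I did not see the two cells and the spacer in the tray itself, because the hopper hides them.
- **Tray:** the handle end is at hopper y of about -156 mm, which is the home position.
- **Gate:** it closed to within about 0.2 mm of where it started.
- **Other things:** they look unmoved in the top view. An automatic before-and-after picture comparison gave no clear answer because the arm's shadows had moved. I judged it by eye, plus a centre check on the coaster.

**Forces:** the wrist force reached about 48 N when I seated the tray against its stop, and about 40 N at the pawl's end stop. Both were through the fingers and below the 120 N wrist limit. The 40 N limit is for the arm and gripper body, which I did not see touch anything.

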